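# Close a doll-head mould and set its vent cap

### The arm

A 6-joint arm with a two-finger parallel gripper is mounted at the origin on the work surface. World frame = base frame: x ahead of the robot, y to its left, z up, the work surface at z = 0. Lengths are in m, angles in rad, forces in N, time in s.
With the tool pointing down it reaches from about 0.35 to 0.775 m from the base axis. Payload 5.5 kg.
Tool frame: the origin (TCP) lies between the finger pads, 19 mm behind the fingertips; this is the grasp point; z points along the fingers, y is the line along which they close (so a half turn about z gives the same grasp; the last joint's range is limited). The gripper opens to 85 mm and grips with 20 to 120 N. Pads are 22 mm wide; open, the fingers measure 114 mm over their backs; the gripper's body (76 mm by 85 mm) begins 54 mm behind the grasp point. The pads swing forward as they close: fully open they stand 13 mm farther back than shut.
Start: joints at [-1.456, 0.313, 0.046, 1.304, 0, 1.431], TCP at [0.145, -0.556, 0.25] pointing down, gripper open.
Joint ranges: [-2.76, 2.76], [-0.86, 1.69], [-1.03, 1.26], [-2.2, 2.34], [-1.47, 1.5], [-3.14, 3.14]. Speed limits (rad/s): [2.57, 2.57, 3.14, 3.14, 3.14, 3.14].

### API

Orientations are given as a unit quaternion [w, x, y, z].
In Python, from workcell import env, read_camera gives the robot as it stands. The module is installed in compiled form; this text tells all that it offers.
- The arm moves only by the tool carry_out, never from a script. Its argument "moves" is a list of rows, each an object of numbers: "tx", "ty", "tz": the shift along the world's x, y, z in cm; "wx", "wy", "wz": the turn, a rotation vector about the world's x, y, z in rad; "claw": the closure, from -1 (fully open) to 1 (shut). A call has 1 to 8 rows; each row shifts and turns the commanded pose from where the row before left it; what a row does not reach is not made up. A row lasts 1/8 s, in which the tool goes at most 62.5 mm and 10.7 degrees, less where a joint would pass 70% of its speed; a pose out of reach is approached as far as the arm can. A call is refused whole if a number of a shift passes 6.25 or a number of a turn 0.188, either way. A call with a gripper value outside its range is refused whole. The fingers move at their own pace and stop on an object; "newtons" is the grip in N (left out, the last holds). Time passes only in rows, so rows that do not move let the fingers close. It gives the time, the measured TCP pose, the force, the opening and the grip force at its end, in the units of the state.
- env.get_state(): the state, without advancing time (a new reading comes with each control period).
- read_camera(name): name is "scene" or "top" or "wrist"; returns a dict with "image" (480x640x3 uint8, blue, green, red), "z_map" (480x640 float32, m along the optical axis (not along the pixel's ray), 0 where there is no reading), "fx", "fy", "cx", "cy" (pixels), "camera_from_world" (4x4, takes a point from world to camera coordinates); the wrist camera has in their place "hand_eye" (4x4, takes a point from camera to tool coordinates, whose origin is the TCP and whose axes are the flange's). Camera axes: x right, y down, z forward; pixel columns grow to the right and rows downward; lengths in m; the calibration is good to about 2 mm. A picture is of the moment at which its call begins: read the wrist's pose just before it.
- env.hand_in(): hands the job in; it is judged then, once.
The state is a dict: "clock": time; "joint_pos": joint angles; "qvel": joint speeds; "tau": joint torques, N m; "tcp_pos": TCP position; "orientation": TCP orientation; "wrist_force": force on the tool from outside, world axes, zero at the start; "ft_torque": the same for the moment, N m; "finger_gap": finger opening in m; "grip_force": force on a finger pad.
Only numpy, scipy, OpenCV 4.12 (cv2) and the standard library are available. Lean on these libraries where they do the work, as an engineer would, in place of code of your own. Each camera call takes 0.05 s, during which the arm holds its last target. There are 200 camera calls.

### The job

Fit the square aluminium lid squarely into the pocket of the blue-framed plaster mould, so that it lies fully home and flat. Then screw the lid's red knurled vent cap down (clockwise) until it bottoms out, back it off a quarter turn so that the mould can breathe, and finish still gripping the cap there, without letting go. Leave the doll head, the sanding block, the metal cup and the rotary tool where they are.

Things in the scene. Friction and masses are not known exactly. Their poses are not given: they have to be found in the camera images.
- lid: Square aluminium lid, loose, 100 x 100 x 10 mm, about 0.4 kg with its cap (varies), lying flat on the table, face up. Origin: centre of its underside; z up, x and y along its sides. In its middle a brass flange (44 mm across, top 16 mm above the underside) and a threaded neck with the red vent cap already started on it. Lift it by the cap; it fits the pocket in any of the four quarter-turned ways.
- cap: Red knurled vent cap on the lid's neck: round, upright, 44 mm across, 30 mm tall. Origin: centre of the cap's underside, 16 mm above the lid's underside when bottomed out, higher when unscrewed. This frame rises and sinks with the cap but does not turn with it (axes as the lid's).
- cap_turn (a joint): Angle of the cap on its thread, rad: 0 = bottomed out on the flange (hard stop), growing as it is unscrewed (counter-clockwise from above), up to 4.5. Starts at 1.9 to 3.4. The cap rises 6 mm per turn (0.95 mm per rad). It turns against a friction of about 0.06 N m and stays where it is left.
- lid_dot (a point): Black dot, 9 mm across, on the lid's top, 42 mm from its centre along lid +x, 10 mm above the underside. A white line on the cap's top runs from its centre to its rim: bottomed out it points to this dot; a quarter turn back it points along lid +y.
- mould: Mould base, fixed to the table: blue frame 124 x 124 mm, 52 mm high, around a white plaster bed with a 70 mm cavity. Origin: centre of its underside, z up, x and y along its sides. Pocket for the lid: 103 mm square (1.5 mm clearance each side), floor (the plaster) 40 mm above the table, upright walls to 46 mm, then a 45 degree lead-in opening to 115 mm at the rim.
- mould_seat (a point): Centre of the pocket's floor, 40 mm above the mould's origin: the lid's origin comes here. Axes as the mould's.
- doll_head: White doll head blank, loose, up to 62 mm across, 75 mm tall, origin at the centre of its underside. Bystander.
- sanding_block: Blue sanding block, loose, 45 x 75 x 28 mm, origin at the centre of its underside. Bystander.
- metal_cup: Open aluminium cup, loose, 72 mm across, 60 mm tall, origin at the centre of its underside. Bystander.
- rotary_tool: Black handheld rotary tool, loose, lying along its y axis, about 155 mm long, 42 mm wide and high, origin under its middle on the table. Bystander.
Things that resemble listed ones, but are neither listed nor needed, are in the scene too. What is shaped like the lid but orange or purple is not meant.

How it is judged:
By the outcome, as a careful person would: the job done as asked, in the order asked, and still so for the second after the job is handed in, while the arm keeps its last pose, push and grip.
It also fails if it takes over 72 s, if anything falls off the work surface, if the arm or the gripper's body presses on something with over 40 N, if the wrist force passes 120 N, or if a joint passes its speed limit or range.

## Working session

There is one attempt and no reset: what is moved stays moved. The work goes in short steps, Python scripts to look and compute and a tool call to move; the robot and the scene stay as the last step left them, time stands still between calls to the robot, and variables do not carry over. Pictures are saved under pics/ and viewed, at most 10 in all, crops included, and the job is handed in when it is done.

Besides the shell and the picture viewer there is one more tool, called after "Request:" by a JSON object that holds its "op" and its "data". carry_out: Moves the arm, as the interface text tells. Its arguments: {"type":"object","properties":{"moves":{"type":"array","items":{"type":"object","properties":{"tx":{"type":"number"},"ty":{"type":"number"},"tz":{"type":"number"},"wx":{"type":"number"},"wy":{"type":"number"},"wz":{"type":"number"},"claw":{"type":"number"}}}},"newtons":{"type":"number"}},"required":["moves"]}

```bash
mkdir -p pics
cat > h.py <<'E'
from workcell import env, read_camera
import numpy as np, cv2
from scipy.spatial.transform import Rotation as R
def T_cw(c, s=None):
    if 'camera_from_world' in c: return np.linalg.inv(np.array(c['camera_from_world']))
    T=np.eye(4); q=s['orientation']; T[:3,:3]=R.from_quat([q[1],q[2],q[3],q[0]]).as_matrix(); T[:3,3]=s['tcp_pos']
    return T@np.array(c['hand_eye'])
def ray(c,T,uv):
    uv=np.atleast_2d(np.asarray(uv,float))
    d=np.c_[(uv[:,0]-c['cx'])/c['fx'],(uv[:,1]-c['cy'])/c['fy'],np.ones(len(uv))]
    return T[:3,3], d@T[:3,:3].T
def onz(c,T,uv,z):
    o,d=ray(c,T,uv); return o+d*((z-o[2])/d[:,2])[:,None]
def depthpt(c,T,uv):
    uv=np.atleast_2d(np.asarray(uv,int)); o,d=ray(c,T,uv)
    return o+d*c['z_map'][uv[:,1],uv[:,0]][:,None]
E
python3 - <<'E'
from h import *
s=env.get_state(); print(s)
ims=[]
for n in('scene','top'):
    c=read_camera(n); np.save(f'{n}.npy',c,allow_pickle=True); cv2.imwrite(f'pics/{n}.png',c['image']); print(n,c['fx'],T_cw(c).round(3).tolist())
E
```

```text
{'clock': 0.0, 'joint_pos': array([-1.45556816e+00,  3.13995626e-01,  4.49712256e-02,  1.30361912e+00,
        3.19233255e-05,  1.43117101e+00]), 'qvel': array([ 0.00039208,  0.00043954,  0.00144726,  0.00077914, -0.00087   ,
        0.00027102]), 'tau': array([ 3.25236499e-05, -4.80626750e+01,  2.98533851e+01,  1.95334491e-02,
       -1.26946256e-04, -3.53147335e-06]), 'tcp_pos': array([ 0.14488834, -0.55594221,  0.2491084 ]), 'orientation': array([-9.23331853e-04,  9.91891771e-01,  1.27082105e-01,  2.72267351e-05]), 'wrist_force': array([ 0.71888894, -0.58578784,  0.18150081]), 'ft_torque': array([-0.03136353,  0.05740194,  0.03318951]), 'grip_force': 0.0, 'finger_gap': 0.08544230494759791}
scene 480.5847903595125 [[0.853, 0.428, -0.298, 0.781], [0.522, -0.681, 0.514, -0.394], [0.017, -0.594, -0.805, 0.679], [0.0, 0.0, 0.0, 1.0]]
top 566.4572090583146 [[0.002, -0.999, 0.053, 0.486], [-1.0, -0.002, 0.004, -0.013], [-0.004, -0.053, -0.999, 1.105], [0.0, 0.0, 0.0, 1.0]]
```

View pics/top.png

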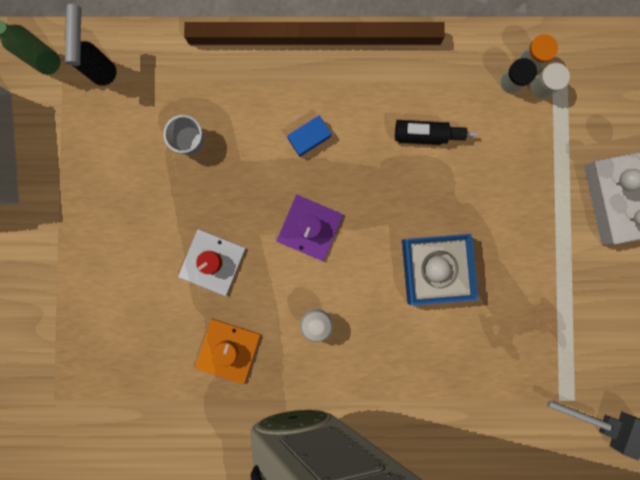

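View pics/scene.png

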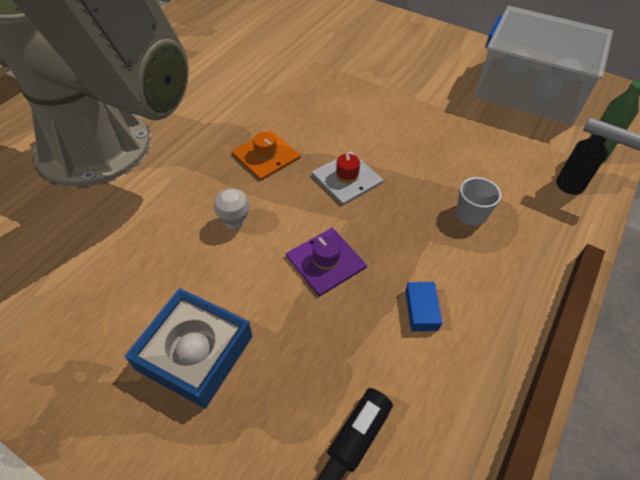

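Candidates in the top view are the grey-white lid with a red cap at (213,263), the purple one at (311,228) and the orange one at (228,351). Only (213,263) is bare aluminium with a red cap. The mould is at (440,269). I'll measure these and check with an enlarged crop.

```bash
cat > m.py <<'E'
from h import *
def big(m,near=None):
    cs,_=cv2.findContours(m.astype(np.uint8),cv2.RETR_EXTERNAL,cv2.CHAIN_APPROX_NONE)
    return sorted(cs,key=cv2.contourArea)[::-1]
for n,lu,mu in(('top',(213,263),(440,269)),('scene',(347,178),(190,345))):
    c=np.load(n+'.npy',allow_pickle=True).item(); T=T_cw(c)
    hsv=cv2.cvtColor(c['image'],cv2.COLOR_BGR2HSV); H,S,V=[hsv[...,i].astype(int) for i in range(3)]
    yy,xx=np.mgrid[:480,:640]
    def around(u,r): return (abs(xx-u[0])<r)&(abs(yy-u[1])<r)
    red=((H<8)|(H>172))&(S>140)&(V>60)&around(lu,45)
    lid=(((S<60)&(V>60))|red)&around(lu,55)
    blue=(H>100)&(H<128)&(S>120)&around(mu,80)
    for name,m,z in(('red',red,.05),('lid',lid,.01),('mould',blue,.052)):
        k=big(m)[0]; r=cv2.minAreaRect(k)
        P=onz(c,T,k[:,0,:],z)[:,:2]
        rw=cv2.minAreaRect((P*1000).astype(np.float32))
        print(n,name,cv2.contourArea(k),r[0],'world rect mm',np.round(rw[0],1),np.round(rw[1],1),round(rw[2],1))
    k=big(lid)[0]; M=np.zeros(m.shape,np.uint8); cv2.drawContours(M,[k],-1,1,-1)
    D=depthpt(c,T,np.argwhere(M)[:,::-1]); print('depth lid z pct',np.percentile(D[:,2],[5,30,60,90,99]).round(4))
    k=big(blue)[0]; M[:]=0; cv2.drawContours(M,[k],-1,1,-1)
    D=depthpt(c,T,np.argwhere(M)[:,::-1]); print('depth mould z pct',np.percentile(D[:,2],[5,20,40,60,80,95]).round(4))
    u=lu; cr=c['image'][u[1]-50:u[1]+50,u[0]-50:u[0]+50]; cv2.imwrite(f'pics/crop_{n}.png',cv2.resize(cr,(400,400),interpolation=cv2.INTER_CUBIC))
a=[cv2.imread(f'pics/crop_{n}.png') for n in('top','scene')]; cv2.imwrite('pics/crop.png',np.hstack(a))
E
python3 m.py
```

```text
top red 355.5 (208.5, 262.0) world rect mm [483.9 196.6] [40.9 42.8] 0.6
top lid 2657.5 (211.34872436523438, 262.14166259765625) world rect mm [483.7 198.9] [101.6 100.8] 68.3
top mould 4391.5 (439.6648254394531, 269.3678283691406) world rect mm [ 471.4 -232.5] [121.1 128.5] 4.7
depth lid z pct [0.007  0.0099 0.0119 0.0485 0.0526]
depth mould z pct [0.0108 0.0323 0.0394 0.0419 0.0493 0.0532]
scene red 420.0 (348.0, 166.5) world rect mm [491.9 184.7] [41.  65.6] 30.5
scene lid 2003.5 (346.7951354980469, 176.6375274658203) world rect mm [484.5 195.8] [104.5 105.9] 68.3
scene mould 8368.0 (189.46923828125, 343.8550109863281) world rect mm [ 480.3 -239.4] [138.7 131. ] 4.5
depth lid z pct [0.0057 0.0096 0.0111 0.0479 0.0505]
depth mould z pct [0.0114 0.0287 0.0394 0.0411 0.0492 0.0527]
```

View pics/crop.png

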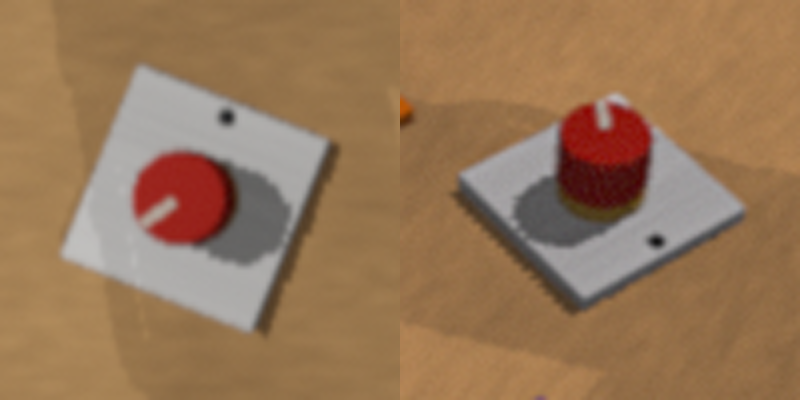

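The crop confirms it: bare aluminium with the red cap and black dot at crop (227,117), and the cap line pointing from (172,203) to (145,222), so the cap turn is about 2.5 rad. I'll go over the mould first for a wrist view.

Request:
{"op": "carry_out", "data": {"moves": [{"tx": 4.0,"ty": 4.0,"wz": 0.18},{"tx": 4.0,"ty": 4.0,"wz": 0.18},{"tx": 4.0,"ty": 4.0,"wz": 0.18},{"tx": 4.0,"ty": 4.0,"wz": 0.18},{"tx": 4.0,"ty": 4.0,"wz": 0.18},{"tx": 4.0,"ty": 4.0,"wz": 0.18},{"tx": 4.0,"ty": 4.0,"wz": 0.18},{"tx": 4.0,"ty": 4.0,"wz": 0.18}]}}

```text
invalid input at $.moves[0]: expected keys tx, ty, tz, wx, wy, wz, claw
```

Run:
```python
from h import *
s=env.get_state(); c=read_camera('wrist'); np.save('w1.npy',{**c,'s':s},allow_pickle=True); cv2.imwrite('pics/w1.png',c['image'])
print(s['tcp_pos'],s['orientation'],s['joint_pos'].round(2),np.abs(s['qvel']).max()); T=T_cw(c,s); print(T.round(3).tolist(),c['fx'])
```

```text
[ 0.14487625 -0.55602012  0.24919631] [-8.13730992e-04  9.91894811e-01  1.27059125e-01  1.39062714e-05] [-1.46  0.31  0.05  1.3   0.    1.43] 0.0037723479506896643
[[0.253, -0.915, -0.314, 0.227], [-0.968, -0.24, -0.08, -0.535], [-0.002, 0.324, -0.946, 0.374], [0.0, 0.0, 0.0, 1.0]] 349.51125280434866
```

View pics/w1.png

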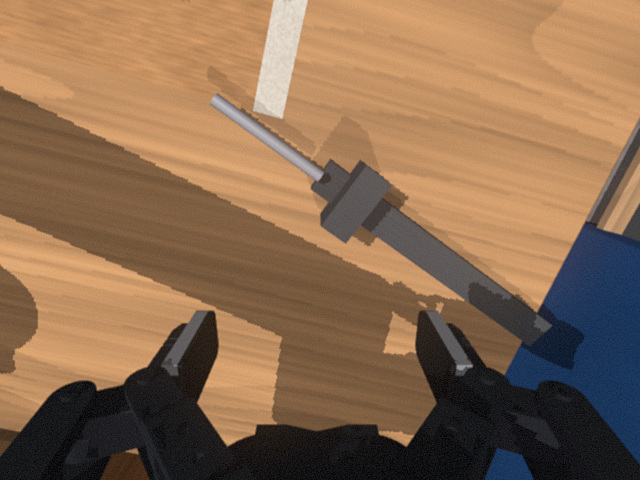

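Every row needs all the keys. The picture shows only bystanders: a clamp at (355,200) and the fingers at (190,340) and (445,340).

Request:
{"op": "carry_out", "data": {"moves": [{"tx": 4,"ty": 4,"tz": 0.5,"wx": 0,"wy": 0,"wz": 0.18,"claw": -1},{"tx": 4,"ty": 4,"tz": 0.5,"wx": 0,"wy": 0,"wz": 0.18,"claw": -1},{"tx": 4,"ty": 4,"tz": 0.5,"wx": 0,"wy": 0,"wz": 0.18,"claw": -1},{"tx": 4,"ty": 4,"tz": 0.5,"wx": 0,"wy": 0,"wz": 0.18,"claw": -1},{"tx": 4,"ty": 4,"tz": 0,"wx": 0,"wy": 0,"wz": 0.18,"claw": -1},{"tx": 4,"ty": 4,"tz": 0,"wx": 0,"wy": 0,"wz": 0.18,"claw": -1},{"tx": 4,"ty": 4,"tz": 0,"wx": 0,"wy": 0,"wz": 0.18,"claw": -1},{"tx": 4,"ty": 4,"tz": 0,"wx": 0,"wy": 0,"wz": 0.18,"claw": -1}]}}

```text
clock: 1.15
tcp_pos: [0.466, -0.2349, 0.2699]
orientation: [0.0, 0.66, 0.751, -0.0]
wrist_force: [0.0, -1.1, -0.5]
finger_gap: 0.0855
grip_force: 0.0
```

Request:
{"op": "carry_out", "data": {"moves": [{"tx": 0,"ty": 0,"tz": 0,"wx": 0,"wy": 0,"wz": 0,"claw": -1},{"tx": 0,"ty": 0,"tz": 0,"wx": 0,"wy": 0,"wz": 0,"claw": -1}]}}

```text
clock: 1.4
tcp_pos: [0.4647, -0.2363, 0.2697]
orientation: [-0.0, 0.662, 0.75, -0.0]
wrist_force: [-0.1, -0.5, 0.3]
finger_gap: 0.0856
grip_force: 0.0
```

Run:
```python
from h import *
s=env.get_state(); c=read_camera('wrist'); np.save('w1.npy',{**c,'s':s},allow_pickle=True); cv2.imwrite('pics/w2.png',c['image'])
print(s['tcp_pos'],s['orientation'],s['joint_pos'].round(2),np.abs(s['qvel']).max()); T=T_cw(c,s)
hsv=cv2.cvtColor(c['image'],cv2.COLOR_BGR2HSV); H,S,V=[hsv[...,i].astype(int) for i in range(3)]
blue=((H>100)&(H<128)&(S>120)).astype(np.uint8)
cs,hi=cv2.findContours(blue,cv2.RETR_CCOMP,cv2.CHAIN_APPROX_NONE)
for k,h in zip(cs,hi[0]):
    if cv2.contourArea(k)>3000:
        for z in(.04,.052):
            rw=cv2.minAreaRect((onz(c,T,k[:,0,:],z)[:,:2]*1000).astype(np.float32)); print('hole' if h[3]>=0 else 'outer',z,cv2.contourArea(k),np.round(rw[0],1),np.round(rw[1],1),round(rw[2],1), k.reshape(-1,2).min(0),k.reshape(-1,2).max(0))
```

```text
[ 0.46471493 -0.23630655  0.26970288] [-3.29689434e-04  6.61994549e-01  7.49508545e-01 -2.23940512e-04] [-0.62  0.2  -0.05  1.32 -0.    0.82] 0.03150707671496497
outer 0.04 14414.5 [ 472.7 -239. ] [126.9 128.7] 4.9 [262 145] [390 269]
outer 0.052 14414.5 [ 472.1 -236.1] [122.6 124.3] 4.9 [262 145] [390 269]
hole 0.04 12038.5 [ 472.9 -239. ] [121.  120.3] 4.8 [265 149] [387 266]
hole 0.052 12038.5 [ 472.3 -236.1] [116.9 116.2] 4.8 [265 149] [387 266]
```

View pics/w2.png

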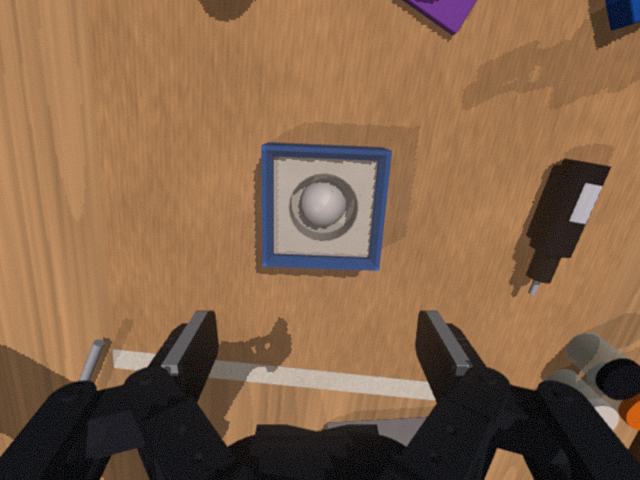

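The mould's rim outer edge runs (262..390, 145..269). It sits at (472,-236) mm with yaw 4.85°, and the rim measures 123 x 124 mm, which matches. Next, the lid.

Request:
{"op": "carry_out", "data": {"moves": [{"tx": 0.3,"ty": 5.4,"tz": 0,"wx": 0,"wy": 0,"wz": 0.18,"claw": -1},{"tx": 0.3,"ty": 5.4,"tz": 0,"wx": 0,"wy": 0,"wz": 0.18,"claw": -1},{"tx": 0.3,"ty": 5.4,"tz": 0,"wx": 0,"wy": 0,"wz": 0.18,"claw": -1},{"tx": 0.3,"ty": 5.4,"tz": 0,"wx": 0,"wy": 0,"wz": 0.18,"claw": -1},{"tx": 0.2,"ty": 5.4,"tz": 0,"wx": 0,"wy": 0,"wz": 0.18,"claw": -1},{"tx": 0.2,"ty": 5.4,"tz": 0,"wx": 0,"wy": 0,"wz": 0.18,"claw": -1},{"tx": 0.2,"ty": 5.4,"tz": 0,"wx": 0,"wy": 0,"wz": 0.18,"claw": -1},{"tx": 0.2,"ty": 5.4,"tz": 0,"wx": 0,"wy": 0,"wz": 0.18,"claw": -1}]}}

```text
clock: 2.45
tcp_pos: [0.4853, 0.1954, 0.2702]
orientation: [0.0, 0.002, 1.0, -0.0]
wrist_force: [-0.1, -0.9, -0.6]
finger_gap: 0.0856
grip_force: 0.0
```

Request:
{"op": "carry_out", "data": {"moves": [{"tx": 0,"ty": 0,"tz": 0,"wx": 0,"wy": 0,"wz": 0.18,"claw": -1},{"tx": 0,"ty": 0,"tz": 0,"wx": 0,"wy": 0,"wz": 0.18,"claw": -1},{"tx": 0,"ty": 0,"tz": 0,"wx": 0,"wy": 0,"wz": 0.18,"claw": -1},{"tx": 0,"ty": 0,"tz": 0,"wx": 0,"wy": 0,"wz": 0,"claw": -1},{"tx": 0,"ty": 0,"tz": 0,"wx": 0,"wy": 0,"wz": 0,"claw": -1}]}}

```text
clock: 3.08
tcp_pos: [0.4852, 0.1945, 0.27]
orientation: [-0.0, -0.261, 0.965, 0.0]
wrist_force: [0.1, -0.1, -0.1]
finger_gap: 0.0858
grip_force: 0.0
```

```bash
cat > lid.py <<'E'
from h import *
import sys
s=env.get_state(); c=read_camera('wrist'); np.save(sys.argv[1]+'.npy',{**c,'s':s},allow_pickle=True)
print(s['tcp_pos'].round(4),s['orientation'].round(4),s['joint_pos'].round(3),np.abs(s['qvel']).max().round(3)); T=T_cw(c,s)
hsv=cv2.cvtColor(c['image'],cv2.COLOR_BGR2HSV); H,S,V=[hsv[...,i].astype(int) for i in range(3)]
red=((H<8)|(H>172))&(S>140)&(V>50)
def big(m):
    cs,_=cv2.findContours(m.astype(np.uint8),cv2.RETR_EXTERNAL,cv2.CHAIN_APPROX_NONE); return max(cs,key=cv2.contourArea)
kr=big(red); u=kr.reshape(-1,2).mean(0); yy,xx=np.mgrid[:480,:640]
lid=(((S<60)&(V>60))|red)&(abs(xx-u[0])<80)&(abs(yy-u[1])<80)
lid=cv2.morphologyEx(lid.astype(np.uint8),cv2.MORPH_CLOSE,np.ones((9,9)))
kl=big(lid)
for n,k,z in(('lid',kl,.01),('red',kr,.0485)):
    rw=cv2.minAreaRect((onz(c,T,k[:,0,:],z)[:,:2]*1000).astype(np.float32)); print(n,cv2.contourArea(k),np.round(rw[0],1),np.round(rw[1],1),round(rw[2],1),k.reshape(-1,2).min(0),k.reshape(-1,2).max(0))
M=np.zeros((480,640),np.uint8); cv2.drawContours(M,[kr],-1,1,-1)
D=depthpt(c,T,np.argwhere(M)[:,::-1]); t=D[D[:,2]>np.percentile(D[:,2],60)-.003]
z=np.percentile(D[:,2],75); t=D[abs(D[:,2]-z)<.004]; r=cv2.minEnclosingCircle((t[:,:2]*1000).astype(np.float32)); print('cap top z',z.round(4),'circle',np.round(r[0],1),r[1])
E
python3 lid.py w3; python3 -c "
import numpy as np,cv2
cv2.imwrite('pics/w3.png',np.load('w3.npy',allow_pickle=True).item()['image'])"
```

```text
[0.4852 0.1945 0.27  ] [-0.     -0.261   0.9653  0.    ] [ 0.228  0.206 -0.047  1.318  0.    -0.301] 0.011
lid 7802.5 [483.8 197.7] [100.6 100.2] 68.4 [258 137] [381 258]
red 1220.0 [482.6 196.8] [43.5 42.7] 30.3 [299 186] [341 228]
cap top z 0.0493 circle [483.5 197.5] 22.40887451171875
```

View pics/w3.png

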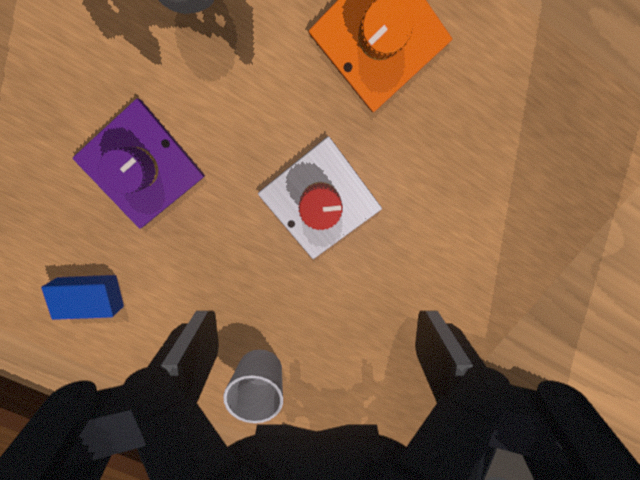

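The target is at (258..381, 137..258) with the black dot at (291,224) and the white line at (332,209). The sanding block, cup and decoys are clear of the gripper. The lid centre is (483.7,197.4), yaw -21.6°, 100 x 100 mm, cap top at 49 mm, all of which fits. Descending.

Request:
{"op": "carry_out", "data": {"moves": [{"tx": -0.15,"ty": 0.28,"tz": -5,"wx": 0,"wy": 0,"wz": 0,"claw": -1},{"tx": 0,"ty": 0,"tz": -5,"wx": 0,"wy": 0,"wz": 0,"claw": -1},{"tx": 0,"ty": 0,"tz": -5,"wx": 0,"wy": 0,"wz": 0,"claw": -1},{"tx": 0,"ty": 0,"tz": -4,"wx": 0,"wy": 0,"wz": 0,"claw": -1},{"tx": 0,"ty": 0,"tz": -2.5,"wx": 0,"wy": 0,"wz": 0,"claw": -1},{"tx": 0,"ty": 0,"tz": -1.5,"wx": 0,"wy": 0,"wz": 0,"claw": -1},{"tx": 0,"ty": 0,"tz": 0,"wx": 0,"wy": 0,"wz": 0,"claw": -1},{"tx": 0,"ty": 0,"tz": 0,"wx": 0,"wy": 0,"wz": 0,"claw": -1}]}}

```text
clock: 4.12
tcp_pos: [0.4844, 0.1985, 0.0411]
orientation: [0.001, -0.263, 0.965, 0.0]
wrist_force: [0.2, -0.3, 0.1]
finger_gap: 0.0855
grip_force: 0.0
```

Request:
{"op": "carry_out", "data": {"moves": [{"tx": 0,"ty": 0,"tz": 0,"wx": 0,"wy": 0,"wz": 0,"claw": 1},{"tx": 0,"ty": 0,"tz": 0,"wx": 0,"wy": 0,"wz": 0,"claw": 1},{"tx": 0,"ty": 0,"tz": 0,"wx": 0,"wy": 0,"wz": 0,"claw": 1},{"tx": 0,"ty": 0,"tz": 0,"wx": 0,"wy": 0,"wz": 0,"claw": 1},{"tx": 0,"ty": 0,"tz": 0,"wx": 0,"wy": 0,"wz": 0,"claw": 1},{"tx": 0,"ty": 0,"tz": 0,"wx": 0,"wy": 0,"wz": 0,"claw": 1}], "newtons": 40}}

```text
clock: 4.88
tcp_pos: [0.484, 0.1983, 0.0408]
orientation: [0.001, -0.263, 0.965, -0.0]
wrist_force: [-0.1, -0.9, 5.5]
finger_gap: 0.0429
grip_force: 41.0
```

Request:
{"op": "carry_out", "data": {"moves": [{"tx": 0,"ty": 0,"tz": 0.5,"wx": 0,"wy": 0,"wz": 0,"claw": 1},{"tx": 0,"ty": 0,"tz": 1,"wx": 0,"wy": 0,"wz": 0,"claw": 1},{"tx": 0,"ty": 0,"tz": 3,"wx": 0,"wy": 0,"wz": 0,"claw": 1},{"tx": 0,"ty": 0,"tz": 4,"wx": 0,"wy": 0,"wz": 0,"claw": 1},{"tx": 0,"ty": 0,"tz": 4,"wx": 0,"wy": 0,"wz": 0,"claw": 1},{"tx": 0,"ty": 0,"tz": 0,"wx": 0,"wy": 0,"wz": 0,"claw": 1},{"tx": 0,"ty": 0,"tz": 0,"wx": 0,"wy": 0,"wz": 0,"claw": 1}]}}

```text
clock: 5.75
tcp_pos: [0.4827, 0.1982, 0.1642]
orientation: [-0.001, -0.263, 0.965, 0.0]
wrist_force: [-0.4, -1.1, -4.0]
finger_gap: 0.0427
grip_force: 41.9
```

Run:
```python
from h import *
s=env.get_state(); c=read_camera('scene'); w=read_camera('wrist')
print(s['tcp_pos'],s['ft_torque'],s['wrist_force'])
cv2.imwrite('pics/lift.png',np.hstack([cv2.resize(c['image'][60:300,200:520],(400,300)),cv2.resize(w['image'],(400,300))]))
```

```text
[0.48266266 0.19816714 0.16420397] [ 1.05505916e-02 -4.53766164e-05 -4.68170449e-03] [-0.43365637 -1.13405306 -3.99082984]
```

View pics/lift.png

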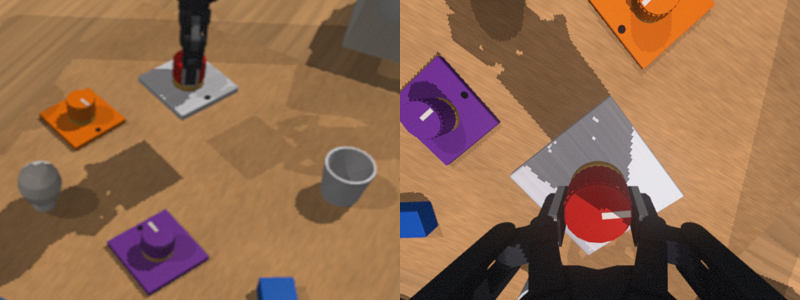

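The lid is held flat in the air (left), and the line on the cap is visible between the pads (right, about (615,215)). Carrying it to the mould.

Request:
{"op": "carry_out", "data": {"moves": [{"tx": -0.1,"ty": -2,"tz": 0,"wx": 0,"wy": 0,"wz": 0.02,"claw": 1},{"tx": -0.1,"ty": -4,"tz": 0,"wx": 0,"wy": 0,"wz": 0.04,"claw": 1},{"tx": -0.1,"ty": -5.5,"tz": 0,"wx": 0,"wy": 0,"wz": 0.06,"claw": 1},{"tx": -0.1,"ty": -5.5,"tz": 0,"wx": 0,"wy": 0,"wz": 0.06,"claw": 1},{"tx": -0.1,"ty": -5.5,"tz": 0,"wx": 0,"wy": 0,"wz": 0.06,"claw": 1},{"tx": -0.1,"ty": -5.5,"tz": 0,"wx": 0,"wy": 0,"wz": 0.06,"claw": 1},{"tx": -0.1,"ty": -5.5,"tz": 0,"wx": 0,"wy": 0,"wz": 0.06,"claw": 1},{"tx": -0.1,"ty": -5,"tz": 0,"wx": 0,"wy": 0,"wz": 0.05,"claw": 1}]}}

```text
clock: 6.85
tcp_pos: [0.4743, -0.1881, 0.1634]
orientation: [-0.001, -0.455, 0.891, 0.001]
wrist_force: [1.1, -0.4, -3.7]
finger_gap: 0.0425
grip_force: 41.7
```

Request:
{"op": "carry_out", "data": {"moves": [{"tx": -0.1,"ty": -3,"tz": 0,"wx": 0,"wy": 0,"wz": 0.03,"claw": 1},{"tx": -0.1,"ty": -1.9,"tz": 0,"wx": 0,"wy": 0,"wz": 0.02,"claw": 1},{"tx": 0,"ty": 0,"tz": 0,"wx": 0,"wy": 0,"wz": 0,"claw": 1},{"tx": 0,"ty": 0,"tz": 0,"wx": 0,"wy": 0,"wz": 0,"claw": 1},{"tx": 0,"ty": 0,"tz": 0,"wx": 0,"wy": 0,"wz": 0,"claw": 1}]}}

```text
clock: 7.48
tcp_pos: [0.4732, -0.2345, 0.1646]
orientation: [-0.0, -0.477, 0.879, 0.001]
wrist_force: [0.0, -0.1, -3.3]
finger_gap: 0.0427
grip_force: 41.7
```

```bash
cat > chk.py <<'E'
from h import *
s=env.get_state(); c=read_camera('wrist'); T=T_cw(c,s); t=read_camera('top')
print(s['tcp_pos'].round(4),s['orientation'].round(4),s['joint_pos'].round(3),s['wrist_force'].round(1),s['ft_torque'].round(3))
np.save('w5.npy',{**c,'s':s},allow_pickle=True)
im=c['image']; hsv=cv2.cvtColor(im,cv2.COLOR_BGR2HSV); H,S,V=[hsv[...,i].astype(int) for i in range(3)]
cv2.imwrite('pics/w5.png',np.hstack([cv2.resize(im,(480,360)),cv2.resize(t['image'][180:380,340:540],(300,300))  if 0 else np.zeros((360,1,3),np.uint8)]))
E
python3 chk.py; cp pics/w5.png pics/w5a.png
```

```text
[ 0.4732 -0.2345  0.1646] [-2.000e-04 -4.769e-01  8.790e-01  7.000e-04] [-0.612  0.266 -0.232  1.074  0.    -1.607] [ 0.  -0.1 -3.3] [-0.004 -0.003 -0.021]
```

View pics/w5a.png

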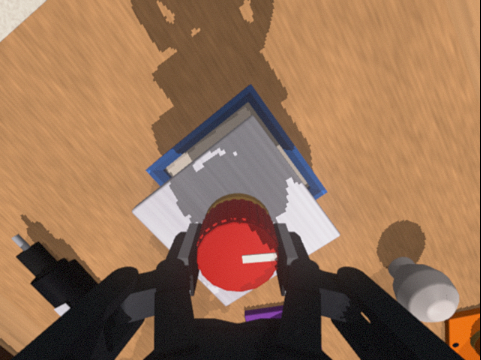

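The lid at left corner (133,211), top corner (253,105) and right corner (338,236) hangs above the mould with sides nearly parallel. I'll measure both in this view using depth.

Run:
```python
from h import *
c=np.load('w5.npy',allow_pickle=True).item(); s=c['s']; T=T_cw(c,s)
g=np.argwhere(c['z_map']>0)[:,::-1]; P=depthpt(c,T,g); 
sel=(abs(P[:,2]-.134)<.006)&(np.hypot(*(P[:,:2]-s['tcp_pos'][:2]).T)<.085)
print('lid z',np.median(P[sel,2]))
M=np.zeros((480,640),np.uint8); M[g[sel,1],g[sel,0]]=1
hsv=cv2.cvtColor(c['image'],cv2.COLOR_BGR2HSV); B=((hsv[...,0]>100)&(hsv[...,0]<128)&(hsv[...,1]>120)).astype(np.uint8)
B[:, :170]=0; B[300:]=0
def edges(M,z,name,ang):
    k=max(cv2.findContours(M,cv2.RETR_EXTERNAL,cv2.CHAIN_APPROX_NONE)[0],key=cv2.contourArea)[:,0]
    Q=onz(c,T,k,z)[:,:2]*1000
    a=np.radians(ang); 
    for i in range(4):
        n=np.array([np.cos(a+i*np.pi/2),np.sin(a+i*np.pi/2)])
        d=Q@n; m=d>np.percentile(d,99.5)-3
        q=Q[m]; 
        l=cv2.fitLine(q[abs(d[m]-np.median(d[m]))<2].astype(np.float32),cv2.DIST_HUBER,0,.01,.01).ravel()
        t=n@np.array([-l[1],l[0]]); 
        print(name,'side',i,'n',len(q),'len',np.ptp(q@np.array([-n[1],n[0]])).round(1),'dist',np.median(d[m]).round(1),'tilt deg',np.degrees(np.arctan((l[:2]@n)/(l[:2]@np.array([-n[1],n[0]])))).round(2))
z=np.median(P[sel,2])
edges(M,z,'lid',4.85); edges(B,.052,'mould',4.85)
n0=np.array([np.cos(np.radians(4.85)),np.sin(np.radians(4.85))]);n1=np.array([-n0[1],n0[0]])
m=np.array([472.2,-236.1]);print('mould proj',m@n0,m@n1,'tcp',s['tcp_pos'][:2]*1000@n0,s['tcp_pos'][:2]*1000@n1)
```

```text
lid z 0.13377448140577447
lid side 0 n 59 len 36.8 dist 501.0 tilt deg 0.04
lid side 1 n 50 len 25.7 dist -225.3 tilt deg -0.07
lid side 2 n 168 len 99.6 dist -402.0 tilt deg 0.1
lid side 3 n 171 len 99.2 dist 324.8 tilt deg 0.01
mould side 0 n 26 len 19.2 dist 511.4 tilt deg -1.73
mould side 1 n 24 len 11.0 dist -318.7 tilt deg -2.82
mould side 2 n 14 len 8.5 dist -477.6 tilt deg -8.71
mould side 3 n 42 len 34.2 dist 337.2 tilt deg -0.76
mould proj 450.54762287354197 -275.17792339321227 tcp 451.66035983138386 -273.69429453309067
```

Run:
```python
from h import *
c=np.load('w5.npy',allow_pickle=True).item(); s=c['s']; T=T_cw(c,s)
hsv=cv2.cvtColor(c['image'],cv2.COLOR_BGR2HSV); B=(hsv[...,0]>100)&(hsv[...,0]<128)&(hsv[...,1]>100)
Q=onz(c,T,np.argwhere(B)[:,::-1],.052)[:,:2]*1000
a=np.radians(4.85); n0=np.array([np.cos(a),np.sin(a)]); n1=np.array([-n0[1],n0[0]])
Q=Q[np.hypot(*(Q-[472,-236]).T)<95]
A=Q@n0; Bq=Q@n1
for nm,lo,other in(('n0 low',A,Bq),('n1 low',Bq,A)):
    bins=np.digitize(other,np.arange(-600,600,4)); e=[lo[bins==b].min() for b in np.unique(bins) if (bins==b).sum()>8]
    print(nm,np.round(e,1))
```

```text
n0 low [388.8 388.9 388.8 388.9 389.  388.9 389.1 389.  389.  389.1 389.  389.
 389.1 389.4 389.1 389.7 389.5 388.8 388.7 388.6 388.7 388.7 388.8 388.7
 388.8 389.1 389.  389.  389.1 389.2 389.1 389. ]
n1 low [-337.3 -337.6 -337.4 -337.5 -337.6 -337.5 -337.5 -337.4 -337.5 -337.5
 -337.5 -337.5 -337.5 -337.5 -337.5 -337.4 -337.5 -337.4 -337.5 -337.4
 -337.4 -337.4 -337.5 -337.8 -337.7 -337.5 -337.6 -337.5 -337.3 -337.4
 -337.1]
```

Lid and mould are parallel to within 0.1°, and the lid is off by 0.8 mm and 0.4 mm. I'll correct that and lower it.

Request:
{"op": "carry_out", "data": {"moves": [{"tx": -0.08,"ty": -0.04,"tz": -2,"wx": 0,"wy": 0,"wz": 0,"claw": 1},{"tx": 0,"ty": 0,"tz": -3,"wx": 0,"wy": 0,"wz": 0,"claw": 1},{"tx": 0,"ty": 0,"tz": -1.5,"wx": 0,"wy": 0,"wz": 0,"claw": 1},{"tx": 0,"ty": 0,"tz": -0.5,"wx": 0,"wy": 0,"wz": 0,"claw": 1},{"tx": 0,"ty": 0,"tz": 0,"wx": 0,"wy": 0,"wz": 0,"claw": 1},{"tx": 0,"ty": 0,"tz": -0.3,"wx": 0,"wy": 0,"wz": 0,"claw": 1},{"tx": 0,"ty": 0,"tz": -0.3,"wx": 0,"wy": 0,"wz": 0,"claw": 1},{"tx": 0,"ty": 0,"tz": 0,"wx": 0,"wy": 0,"wz": 0,"claw": 1}]}}

```text
clock: 8.57
tcp_pos: [0.4725, -0.2361, 0.089]
orientation: [-0.0, -0.476, 0.879, 0.0]
wrist_force: [0.1, 0.2, -4.1]
finger_gap: 0.0428
grip_force: 41.7
```

Request:
{"op": "carry_out", "data": {"moves": [{"tx": 0,"ty": 0,"tz": -0.2,"wx": 0,"wy": 0,"wz": 0,"claw": 1},{"tx": 0,"ty": 0,"tz": -0.1,"wx": 0,"wy": 0,"wz": 0,"claw": 1},{"tx": 0,"ty": 0,"tz": 0,"wx": 0,"wy": 0,"wz": 0,"claw": 1}]}}

```text
clock: 8.95
tcp_pos: [0.4725, -0.236, 0.0859]
orientation: [-0.0, -0.476, 0.879, 0.0]
wrist_force: [-0.6, 0.1, -3.9]
finger_gap: 0.0427
grip_force: 41.7
```

Request:
{"op": "carry_out", "data": {"moves": [{"tx": 0,"ty": 0,"tz": -0.2,"wx": 0,"wy": 0,"wz": 0,"claw": 1},{"tx": 0,"ty": 0,"tz": -0.15,"wx": 0,"wy": 0,"wz": 0,"claw": 1},{"tx": 0,"ty": 0,"tz": 0,"wx": 0,"wy": 0,"wz": 0,"claw": 1}]}}

```text
clock: 9.32
tcp_pos: [0.4725, -0.236, 0.0823]
orientation: [-0.0, -0.476, 0.879, 0.0]
wrist_force: [0.7, -0.1, -4.2]
finger_gap: 0.0427
grip_force: 41.7
```

Request:
{"op": "carry_out", "data": {"moves": [{"tx": 0,"ty": 0,"tz": -0.1,"wx": 0,"wy": 0,"wz": 0,"claw": 1},{"tx": 0,"ty": 0,"tz": -0.05,"wx": 0,"wy": 0,"wz": 0,"claw": 1},{"tx": 0,"ty": 0,"tz": 0,"wx": 0,"wy": 0,"wz": 0,"claw": 1}]}}

```text
clock: 9.7
tcp_pos: [0.4727, -0.2361, 0.0812]
orientation: [-0.0, -0.476, 0.879, -0.0]
wrist_force: [-0.5, -0.6, -2.4]
finger_gap: 0.043
grip_force: 41.9
```

Run:
```python
from h import *
s=env.get_state(); print({k:np.round(s[k],4) for k in('clock','tcp_pos','orientation','wrist_force','ft_torque','joint_pos')})
```

```text
{'clock': np.float64(9.7), 'tcp_pos': array([ 0.4727, -0.2361,  0.0812]), 'orientation': array([-0.000e+00, -4.764e-01,  8.792e-01, -1.000e-04]), 'wrist_force': array([-0.5069, -0.615 , -2.3632]), 'ft_torque': array([ 0.0267,  0.0927, -0.035 ]), 'joint_pos': array([-6.1530e-01,  3.3790e-01, -3.5610e-01,  8.7670e-01, -1.0000e-04,
       -1.6084e+00])}
```

The lid is at its floor height. I'll press lightly and start screwing clockwise.

Request:
{"op": "carry_out", "data": {"moves": [{"tx": 0,"ty": 0,"tz": -0.1,"wx": 0,"wy": 0,"wz": 0,"claw": 1},{"tx": 0,"ty": 0,"tz": 0,"wx": 0,"wy": 0,"wz": 0,"claw": 1}]}}

```text
clock: 9.95
tcp_pos: [0.4727, -0.2361, 0.0809]
orientation: [0.0, -0.476, 0.879, -0.0]
wrist_force: [-1.7, 1.7, 4.6]
finger_gap: 0.0424
grip_force: 42.6
```

Request:
{"op": "carry_out", "data": {"moves": [{"tx": 0,"ty": 0,"tz": -0.01,"wx": 0,"wy": 0,"wz": -0.12,"claw": 1},{"tx": 0,"ty": 0,"tz": -0.01,"wx": 0,"wy": 0,"wz": -0.12,"claw": 1},{"tx": 0,"ty": 0,"tz": -0.01,"wx": 0,"wy": 0,"wz": -0.12,"claw": 1},{"tx": 0,"ty": 0,"tz": -0.01,"wx": 0,"wy": 0,"wz": -0.12,"claw": 1},{"tx": 0,"ty": 0,"tz": -0.01,"wx": 0,"wy": 0,"wz": -0.12,"claw": 1},{"tx": 0,"ty": 0,"tz": -0.01,"wx": 0,"wy": 0,"wz": -0.12,"claw": 1},{"tx": 0,"ty": 0,"tz": -0.01,"wx": 0,"wy": 0,"wz": -0.12,"claw": 1},{"tx": 0,"ty": 0,"tz": -0.01,"wx": 0,"wy": 0,"wz": -0.12,"claw": 1}]}}

```text
clock: 10.95
tcp_pos: [0.473, -0.2367, 0.08]
orientation: [0.0, -0.015, 1.0, -0.001]
wrist_force: [-1.1, 0.6, 3.0]
finger_gap: 0.043
grip_force: 42.5
```

```bash
cat > st.py <<'E'
from h import *
import sys
s=env.get_state(); q=s['orientation']; th=2*np.arctan2(q[2],q[1])
print({k:np.round(s[k],3).tolist() for k in('clock','wrist_force','ft_torque','grip_force','finger_gap')},s['tcp_pos'].round(5),'q6',s['joint_pos'][5].round(3),'theta',th.round(4),'tilt',np.round(q[[0,3]],4))
# line on cap vs tool, in wrist view
c=read_camera('wrist'); T=T_cw(c,s)
hsv=cv2.cvtColor(c['image'],cv2.COLOR_BGR2HSV); H,S,V=[hsv[...,i].astype(int) for i in range(3)]
red=(((H<8)|(H>172))&(S>120)&(V>60)).astype(np.uint8); k=max(cv2.findContours(red,cv2.RETR_EXTERNAL,cv2.CHAIN_APPROX_NONE)[0],key=cv2.contourArea)
hull=np.zeros_like(red); cv2.drawContours(hull,[cv2.convexHull(k)],-1,1,-1); hull=cv2.erode(hull,np.ones((3,3)))
w=(S<90)&(V>120)&(hull>0)
n,L,stt,_=cv2.connectedComponentsWithStats(w.astype(np.uint8)); 
if n>1:
    L=L==1+np.argmax(stt[1:,4]); 
    p=onz(c,T,np.argwhere(L)[:,::-1],s['tcp_pos'][2]+.0075)[:,:2]
    l=cv2.fitLine(p.astype(np.float32),cv2.DIST_L2,0,.01,.01).ravel(); m=p.mean(0)-s['tcp_pos'][:2]; d=l[:2]*np.sign(l[:2]@m)
    print('line px',L.sum(),'world angle',np.degrees(np.arctan2(d[1],d[0])).round(1),'lid angle rad',(np.arctan2(d[1],d[0])-np.radians(4.85)).round(3),'centroid off',(m*1000).round(1))
if len(sys.argv)>1: cv2.imwrite(sys.argv[1],c['image'])
E
python3 st.py
```

```text
{'clock': 10.95, 'wrist_force': [-1.107, 0.62, 2.961], 'ft_torque': [0.015, 0.34, 0.049], 'grip_force': 42.518, 'finger_gap': 0.043} [ 0.473   -0.23665  0.08003] q6 -0.645 theta 3.1708 tilt [ 0.0005 -0.0007]
line px 499 world angle 97.5 lid angle rad 1.617 centroid off [-1.  11.5]
```

Request:
{"op": "carry_out", "data": {"moves": [{"tx": 0,"ty": 0,"tz": -0.01,"wx": 0,"wy": 0,"wz": -0.12,"claw": 1},{"tx": 0,"ty": 0,"tz": -0.01,"wx": 0,"wy": 0,"wz": -0.12,"claw": 1},{"tx": 0,"ty": 0,"tz": -0.01,"wx": 0,"wy": 0,"wz": -0.12,"claw": 1},{"tx": 0,"ty": 0,"tz": -0.01,"wx": 0,"wy": 0,"wz": -0.12,"claw": 1},{"tx": 0,"ty": 0,"tz": -0.01,"wx": 0,"wy": 0,"wz": -0.12,"claw": 1},{"tx": 0,"ty": 0,"tz": -0.01,"wx": 0,"wy": 0,"wz": -0.12,"claw": 1},{"tx": 0,"ty": 0,"tz": -0.01,"wx": 0,"wy": 0,"wz": -0.12,"claw": 1},{"tx": 0,"ty": 0,"tz": -0.01,"wx": 0,"wy": 0,"wz": -0.12,"claw": 1}]}}

```text
clock: 12.0
tcp_pos: [0.4728, -0.2372, 0.0791]
orientation: [0.001, 0.448, 0.894, -0.001]
wrist_force: [-1.9, -1.9, 2.9]
finger_gap: 0.0428
grip_force: 42.4
```

Request:
{"op": "carry_out", "data": {"moves": [{"tx": 0,"ty": 0,"tz": -0.01,"wx": 0,"wy": 0,"wz": -0.1,"claw": 1},{"tx": 0,"ty": 0,"tz": -0.01,"wx": 0,"wy": 0,"wz": -0.1,"claw": 1},{"tx": 0,"ty": 0,"tz": -0.01,"wx": 0,"wy": 0,"wz": -0.1,"claw": 1},{"tx": 0,"ty": 0,"tz": -0.01,"wx": 0,"wy": 0,"wz": -0.1,"claw": 1},{"tx": 0,"ty": 0,"tz": 0,"wx": 0,"wy": 0,"wz": 0,"claw": 1}]}}

```text
clock: 12.62
tcp_pos: [0.4727, -0.2372, 0.0787]
orientation: [0.001, 0.615, 0.788, -0.001]
wrist_force: [-2.8, -3.6, 3.8]
finger_gap: 0.0428
grip_force: 42.5
```

```bash
python3 st.py pics/w6.png
```

```text
{'clock': 12.625, 'wrist_force': [-2.822, -3.563, 3.769], 'ft_torque': [-0.678, 0.689, -0.065], 'grip_force': 42.512, 'finger_gap': 0.043} [ 0.47268 -0.23717  0.07869] q6 0.709 theta 1.8163 tilt [ 0.0008 -0.0008]
line px 393 world angle 21.9 lid angle rad 0.298 centroid off [9.8 3.4]
```

Request:
{"op": "carry_out", "data": {"moves": [{"tx": 0,"ty": 0,"tz": -0.01,"wx": 0,"wy": 0,"wz": -0.06,"claw": 1},{"tx": 0,"ty": 0,"tz": -0.01,"wx": 0,"wy": 0,"wz": -0.06,"claw": 1},{"tx": 0,"ty": 0,"tz": 0,"wx": 0,"wy": 0,"wz": -0.06,"claw": 1},{"tx": 0,"ty": 0,"tz": 0,"wx": 0,"wy": 0,"wz": 0,"claw": 1}]}}

```text
clock: 13.18
tcp_pos: [0.4726, -0.2371, 0.0785]
orientation: [0.001, 0.684, 0.73, -0.001]
wrist_force: [-4.4, -3.5, 4.7]
finger_gap: 0.0428
grip_force: 42.6
```

```bash
python3 st.py
```

```text
{'clock': 13.175, 'wrist_force': [-4.388, -3.514, 4.66], 'ft_torque': [-0.787, 0.857, -0.042], 'grip_force': 42.639, 'finger_gap': 0.043} [ 0.47264 -0.23711  0.07845] q6 0.889 theta 1.6363 tilt [ 0.0008 -0.0008]
line px 484 world angle 8.2 lid angle rad 0.059 centroid off [11.9  1.8]
```

Request:
{"op": "carry_out", "data": {"moves": [{"tx": 0,"ty": 0,"tz": 0,"wx": 0,"wy": 0,"wz": -0.05,"claw": 1},{"tx": 0,"ty": 0,"tz": 0,"wx": 0,"wy": 0,"wz": 0,"claw": 1}]}}

```text
clock: 13.48
tcp_pos: [0.4726, -0.2371, 0.0784]
orientation: [0.001, 0.702, 0.713, -0.001]
wrist_force: [-3.8, -3.9, 4.9]
finger_gap: 0.0428
grip_force: 42.6
```

```bash
python3 st.py
```

```text
{'clock': 13.475, 'wrist_force': [-3.802, -3.888, 4.95], 'ft_torque': [-0.759, 0.86, -0.047], 'grip_force': 42.634, 'finger_gap': 0.043} [ 0.47261 -0.23711  0.07843] q6 0.939 theta 1.5864 tilt [ 0.0008 -0.0008]
line px 495 world angle 6.2 lid angle rad 0.024 centroid off [12.3  1.3]
```

Request:
{"op": "carry_out", "data": {"moves": [{"tx": 0,"ty": 0,"tz": 0,"wx": 0,"wy": 0,"wz": -0.05,"claw": 1},{"tx": 0,"ty": 0,"tz": 0,"wx": 0,"wy": 0,"wz": 0,"claw": 1}]}}

```text
clock: 13.78
tcp_pos: [0.4728, -0.2369, 0.0784]
orientation: [0.001, 0.719, 0.695, -0.0]
wrist_force: [-3.6, -3.9, 5.7]
finger_gap: 0.0426
grip_force: 42.7
```

```bash
python3 st.py
```

```text
{'clock': 13.775, 'wrist_force': [-3.609, -3.895, 5.708], 'ft_torque': [-0.72, 0.815, 0.244], 'grip_force': 42.654, 'finger_gap': 0.043} [ 0.47276 -0.23685  0.07836] q6 0.989 theta 1.5374 tilt [ 0.0008 -0.0005]
line px 495 world angle 3.9 lid angle rad -0.016 centroid off [12.2  0.8]
```

Request:
{"op": "carry_out", "data": {"moves": [{"tx": 0,"ty": 0,"tz": 0,"wx": 0,"wy": 0,"wz": -0.03,"claw": 1},{"tx": 0,"ty": 0,"tz": 0,"wx": 0,"wy": 0,"wz": 0,"claw": 1}]}}

```text
clock: 14.08
tcp_pos: [0.4724, -0.2365, 0.0783]
orientation: [0.0, 0.729, 0.685, -0.001]
wrist_force: [-4.5, -3.2, 7.1]
finger_gap: 0.0427
grip_force: 42.8
```

```bash
python3 st.py
```

```text
{'clock': 14.075, 'wrist_force': [-4.473, -3.248, 7.071], 'ft_torque': [-0.574, 1.025, 0.645], 'grip_force': 42.801, 'finger_gap': 0.043} [ 0.4724  -0.23652  0.07832] q6 1.018 theta 1.5085 tilt [ 0.0004 -0.0006]
line px 497 world angle 3.1 lid angle rad -0.031 centroid off [12.2  0.6]
```

Request:
{"op": "carry_out", "data": {"moves": [{"tx": 0,"ty": 0,"tz": 0,"wx": 0,"wy": 0,"wz": -0.03,"claw": 1},{"tx": 0,"ty": 0,"tz": 0,"wx": 0,"wy": 0,"wz": 0,"claw": 1}]}}

```text
clock: 14.38
tcp_pos: [0.4723, -0.2365, 0.0783]
orientation: [0.0, 0.739, 0.674, -0.001]
wrist_force: [-5.6, -3.2, 5.8]
finger_gap: 0.043
grip_force: 42.8
```

```bash
python3 st.py pics/w7.png
```

```text
{'clock': 14.375, 'wrist_force': [-5.556, -3.168, 5.776], 'ft_torque': [-0.685, 1.08, 1.118], 'grip_force': 42.773, 'finger_gap': 0.043} [ 0.47231 -0.23646  0.07829] q6 1.046 theta 1.4798 tilt [ 0.0003 -0.0008]
line px 498 world angle 2.3 lid angle rad -0.045 centroid off [12.2  0.5]
```

The torque rose to 1.1 N m with the line on the dot, so the cap is bottomed out. Backing off a quarter turn.

Request:
{"op": "carry_out", "data": {"moves": [{"tx": 0,"ty": 0,"tz": 0.01,"wx": 0,"wy": 0,"wz": 0.12,"claw": 1},{"tx": 0,"ty": 0,"tz": 0.01,"wx": 0,"wy": 0,"wz": 0.12,"claw": 1},{"tx": 0,"ty": 0,"tz": 0.01,"wx": 0,"wy": 0,"wz": 0.12,"claw": 1},{"tx": 0,"ty": 0,"tz": 0.01,"wx": 0,"wy": 0,"wz": 0.12,"claw": 1},{"tx": 0,"ty": 0,"tz": 0.01,"wx": 0,"wy": 0,"wz": 0.12,"claw": 1},{"tx": 0,"ty": 0,"tz": 0.01,"wx": 0,"wy": 0,"wz": 0.12,"claw": 1},{"tx": 0,"ty": 0,"tz": 0.01,"wx": 0,"wy": 0,"wz": 0.12,"claw": 1},{"tx": 0,"ty": 0,"tz": 0.01,"wx": 0,"wy": 0,"wz": 0.12,"claw": 1}]}}

```text
clock: 15.42
tcp_pos: [0.4729, -0.2363, 0.0792]
orientation: [0.0, 0.343, 0.939, -0.0]
wrist_force: [-3.1, -1.9, 6.4]
finger_gap: 0.043
grip_force: 42.7
```

Request:
{"op": "carry_out", "data": {"moves": [{"tx": 0,"ty": 0,"tz": 0.01,"wx": 0,"wy": 0,"wz": 0.12,"claw": 1},{"tx": 0,"ty": 0,"tz": 0.01,"wx": 0,"wy": 0,"wz": 0.12,"claw": 1},{"tx": 0,"ty": 0,"tz": 0.01,"wx": 0,"wy": 0,"wz": 0.12,"claw": 1},{"tx": 0,"ty": 0,"tz": 0.01,"wx": 0,"wy": 0,"wz": 0.12,"claw": 1},{"tx": 0,"ty": 0,"tz": 0.01,"wx": 0,"wy": 0,"wz": 0.12,"claw": 1},{"tx": 0,"ty": 0,"tz": 0,"wx": 0,"wy": 0,"wz": 0,"claw": 1},{"tx": 0,"ty": 0,"tz": 0,"wx": 0,"wy": 0,"wz": 0,"claw": 1}]}}

```text
clock: 16.3
tcp_pos: [0.473, -0.2359, 0.0797]
orientation: [0.001, 0.052, 0.999, 0.0]
wrist_force: [-2.9, 0.3, 5.9]
finger_gap: 0.0422
grip_force: 42.8
```

```bash
python3 st.py pics/w8.png
cat > yaw.py <<'E'
from h import *
s=env.get_state(); c=read_camera('wrist'); T=T_cw(c,s); np.save('w9.npy',{**c,'s':s},allow_pickle=True)
hsv=cv2.cvtColor(c['image'],cv2.COLOR_BGR2HSV); H,S,V=[hsv[...,i].astype(int) for i in range(3)]
B=(H>100)&(H<128)&(S>100)
# dot: dark blob near 42 mm on lid top plane
yy,xx=np.mgrid[:480,:640]; P=onz(c,T,np.c_[xx.ravel(),yy.ravel()],.05)[:,:2]; r=P-s['tcp_pos'][:2]; D=np.hypot(*r.T).reshape(480,640)
m=((V<60)&(D>.033)&(D<.05)).astype(np.uint8); n,L,st,ce=cv2.connectedComponentsWithStats(m)
for i in range(1,n):
    if 8<st[i,4]<400:
        p=onz(c,T,ce[i],.05)[0,:2]-s['tcp_pos'][:2]; print('dark',st[i],'off mm',(p*1000).round(1),'ang',np.degrees(np.arctan2(p[1],p[0])).round(1))
# depth on lid top by quadrant in mould axes
g=np.argwhere((c['z_map']>0)&(D<.066)&(D>.03)&~B&(S<70))[:,::-1]; Q=depthpt(c,T,g); a=np.radians(4.85)
q=(Q[:,:2]-[.4722,-.2361])@np.array([[np.cos(a),-np.sin(a)],[np.sin(a),np.cos(a)]])
ok=(abs(Q[:,2]-.05)<.01)&(abs(q)<.048).all(1)
A=np.c_[q[ok],np.ones(ok.sum())]; sol=np.linalg.lstsq(A,Q[ok,2],rcond=None)[0]; print('lid plane slopes deg',np.degrees(sol[:2]).round(2),'z centre',sol[2].round(4),ok.sum())
E
python3 yaw.py
python3 - <<'E'
import cv2
cv2.imwrite('pics/v8.png',cv2.resize(cv2.imread('pics/w8.png'),(640,480)))
E
```

```text
{'clock': 16.3, 'wrist_force': [-2.878, 0.318, 5.872], 'ft_torque': [-0.126, 0.577, 0.04], 'grip_force': 42.765, 'finger_gap': 0.042} [ 0.47303 -0.23589  0.07973] q6 -0.511 theta 3.038 tilt [0.0005 0.0001]
line px 509 world angle 89.9 lid angle rad 1.484 centroid off [ 0.6 11.6]
lid plane slopes deg [-0.01  0.02] z centre 0.0505 15854
```

View pics/v8.png

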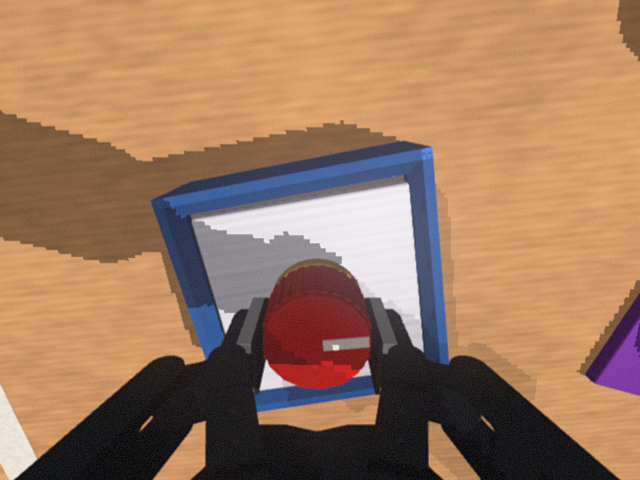

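The lid lies inside the frame, with edges from (190,215) to (410,180) and (425,340). It is flat to 0.02° with its top at 50.5 mm. The cap line runs from (325,346) to (370,342), about a quarter turn back. I'll measure lid yaw for the exact cap angle.

```bash
cat > edge.py <<'E'
from h import *
c=np.load('w9.npy',allow_pickle=True).item(); s=c['s']; T=T_cw(c,s)
hsv=cv2.cvtColor(c['image'],cv2.COLOR_BGR2HSV); H,S,V=[hsv[...,i].astype(int) for i in range(3)]
a=np.radians(4.85); Rm=np.array([[np.cos(a),-np.sin(a)],[np.sin(a),np.cos(a)]])
yy,xx=np.mgrid[:480,:640]; uv=np.c_[xx.ravel(),yy.ravel()]
def fit(mask,z,name):
    q=((onz(c,T,uv[mask.ravel()],z)[:,:2]-[.4722,-.2361])@Rm)*1000
    q=q[(abs(q)<75).all(1)]
    for ax,sg in((0,1),(0,-1),(1,1),(1,-1)):
        d=q[:,ax]*sg; o=q[:,1-ax]; b=np.digitize(o,np.arange(-42,43,2)); e=np.array([[-43+2*i,d[b==i].max()] for i in range(1,43) if (b==i).sum()>5])
        e=e[abs(e[:,1]-np.median(e[:,1]))<2]
        p=np.polyfit(e[:,0],e[:,1],1); r=np.std(e[:,1]-np.polyval(p,e[:,0])); sl=np.degrees(np.arctan(p[0]))*sg*(-1 if ax==0 else 1)
        print(name,'xy'[ax],sg,'dist',p[1].round(1),'yaw rel',sl.round(2),'n',len(e),'res',r.round(2))
B=(H>100)&(H<128)&(S>100)
fit((S<60)&(V>70),.05,'lid'); fit(B,.052,'mould')
E
python3 edge.py
```

```text
lid x 1 dist 64.1 yaw rel -0.05 n 30 res 0.14
lid x -1 dist 66.7 yaw rel -0.09 n 42 res 0.05
lid y 1 dist 62.1 yaw rel -0.11 n 34 res 0.09
lid y -1 dist 64.1 yaw rel -0.25 n 34 res 0.09
mould x 1 dist 61.6 yaw rel -0.15 n 33 res 0.17
mould x -1 dist 65.1 yaw rel -1.95 n 24 res 0.67
mould y 1 dist 60.9 yaw rel -0.15 n 42 res 0.12
mould y -1 dist 62.6 yaw rel -0.3 n 33 res 0.11
```

```bash
cat >> edge.py <<'E'
m=((S<60)&(V>60)).astype(np.uint8); m=cv2.morphologyEx(m,cv2.MORPH_OPEN,np.ones((3,3)))
n,L,st,_=cv2.connectedComponentsWithStats(m); 
P=((onz(c,T,uv,.05)[:,:2]-[.4722,-.2361])@Rm*1000).reshape(480,640,2)
cand=[i for i in range(1,n) if st[i,4]>1500 and abs(np.median(P[L==i],0)).max()<45]; print([st[i].tolist() for i in cand])
fit(np.isin(L,cand)&(abs(P)<53.5).all(2),.05,'LID')
E
python3 edge.py | tail -5
```

```text
[[191, 175, 233, 179, 23032]]
LID x 1 dist -19.7 yaw rel 32.81 n 3 res 0.11
LID x -1 dist 52.2 yaw rel -0.05 n 42 res 0.05
LID y 1 dist 50.2 yaw rel -0.88 n 42 res 0.11
LID y -1 dist 49.9 yaw rel -0.89 n 27 res 0.1
```

Request:
{"op": "carry_out", "data": {"moves": [{"tx": 0,"ty": 0,"tz": 0.01,"wx": 0,"wy": 0,"wz": 0.04,"claw": 1},{"tx": 0,"ty": 0,"tz": 0,"wx": 0,"wy": 0,"wz": 0.04,"claw": 1},{"tx": 0,"ty": 0,"tz": 0,"wx": 0,"wy": 0,"wz": 0,"claw": 1},{"tx": 0,"ty": 0,"tz": 0,"wx": 0,"wy": 0,"wz": 0,"claw": 1}]}}

```text
clock: 16.9
tcp_pos: [0.473, -0.2359, 0.0798]
orientation: [0.001, 0.012, 1.0, 0.0]
wrist_force: [-3.2, -0.3, 5.7]
finger_gap: 0.0428
grip_force: 42.8
```

```bash
for i in 1 2; do python3 st.py; done; python3 yaw.py; python3 edge.py | tail -9
```

```text
{'clock': 16.9, 'wrist_force': [-3.187, -0.269, 5.669], 'ft_torque': [-0.162, 0.562, 0.026], 'grip_force': 42.772, 'finger_gap': 0.043} [ 0.47303 -0.23585  0.07982] q6 -0.591 theta 3.1181 tilt [0.0005 0.0002]
line px 505 world angle 94.2 lid angle rad 1.56 centroid off [-0.4 11.6]
{'clock': 16.95, 'wrist_force': [-2.187, -0.495, 6.62], 'ft_torque': [-0.0, 0.549, 0.001], 'grip_force': 42.772, 'finger_gap': 0.043} [ 0.47305 -0.23587  0.07984] q6 -0.591 theta 3.118 tilt [0.0006 0.0002]
line px 502 world angle 94.2 lid angle rad 1.559 centroid off [-0.4 11.6]
dark [392 311   8  11  22] off mm [10.7 40. ] ang 75.0
lid plane slopes deg [0.01 0.01] z centre 0.0505 15619
mould x 1 dist 61.6 yaw rel -0.06 n 35 res 0.16
mould x -1 dist 64.8 yaw rel -3.13 n 21 res 0.98
mould y 1 dist 60.9 yaw rel -0.12 n 42 res 0.15
mould y -1 dist 62.5 yaw rel -0.18 n 36 res 0.13
[[196, 182, 223, 172, 22940]]
LID x 1 dist -20.6 yaw rel 36.85 n 3 res 0.76
LID x -1 dist 52.2 yaw rel -0.06 n 42 res 0.09
LID y 1 dist 50.2 yaw rel -0.75 n 39 res 0.0
LID y -1 dist 49.8 yaw rel -0.95 n 30 res 0.13
```

The line is at 90.2° to the lid, the tool has turned 1.56 rad from the stop, and the TCP has risen 1.5 mm. All three agree on a quarter turn.

```bash
python3 -c "
from workcell import env
print(env.hand_in())"
```

```text
the job is handed in; nothing more can be done
None
```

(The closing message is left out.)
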